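Take the ball tray off the shaker and hold it under the microscope

ROBOT

A 6-joint arm with a two-finger parallel gripper is mounted at the origin on the work surface. World frame = base frame: x ahead of the robot, y to its left, z up, the work surface at z = 0. Lengths are in m, angles in rad, forces in N, time in s.
With the tool pointing down it reaches from about 0.275 to 0.75 m from the base axis. Payload 10.2 kg.
Tool frame: the origin (TCP) lies between the finger pads; the fingertips stand 19 mm ahead of it and the grasp point (between the pads) is the TCP (tip_reach is the distance from the TCP to the fingertips, in m); y points along the fingers, z is the direction in which the jaws open and shut, and the axes are right-handed (so a half turn about y gives the same grasp; the last joint's range is limited). The gripper opens to 85 mm and grips with 20 to 120 N. Pads are 22 mm wide; open, the fingers measure 114 mm over their backs; the gripper's body (76 mm by 85 mm) begins 54 mm behind the grasp point. The pads swing forward as they close: fully open they stand 13 mm farther back than shut.
Start: joints at [-1.465, 0.313, 1.498, -0, 1.331, -0.223], TCP at [0.17, -0.497, 0.25] pointing down, gripper open.
Joint ranges: [-2.94, 2.94], [-0.97, 2.17], [0.19, 2.56], [-1.23, 4.37], [0.02, 3.11], [-2.88, 2.88]. Speed limits (rad/s): [2.39, 2.39, 3.01, 3.14, 3.14, 3.14].

INTERFACE

Orientations are given as a 3x3 rotation matrix whose columns are the frame's x, y, z axes.
In Python, from plant import observe, camera, camera_model, job_done, tip_reach gives the robot as it stands. The module is installed in compiled form; this text tells all that it offers.
- The arm moves only by the tool move_arm, never from a script. Its arguments are lists of equal length, an entry for each row: "rotation": the turn, a rotation vector about the tool's x, y, z scaled (see below), a list of three; "xyz": the shift along the tool's x, y, z scaled (see below), a list of three; "claw": the opening, from 0 (shut) to 1 (fully open). In form: {"rotation": [[ax, ay, az], ...], "xyz": [[tx, ty, tz], ...], "claw": [claw, ...]}. A call has 1 to 8 rows; each row shifts and turns the commanded pose from where the row before left it, along the tool's axes as they then stand; what a row does not reach is not made up. The controller multiplies each number of a shift by 75 mm and each number of a turn by 180 degrees. A row lasts 1/10 s, in which the tool goes at most 50 mm and 8.59 degrees, less where a joint would pass 70% of its speed; a pose out of reach is approached as far as the arm can. A call with a number of a shift or a turn outside -1 to 1 is refused whole. A call with a gripper value outside its range is refused whole. The fingers move at their own pace and stop on an object; "force" is the grip in N (left out, the last holds). Time passes only in rows, so rows that do not move let the fingers close. It gives the time, the measured TCP pose, the force and the opening at its end, in the units of the state.
- observe(): the state, without advancing time (a new reading comes with each control period).
- camera(name): name is "scene" or "side" or "wrist"; returns the picture (384x512x3 uint8, blue, green, red); there is no depth.
- camera_model(name): a dict with "fx", "fy", "cx", "cy" (pixels), "rvec" (rotation vector, rad) and "tvec" (3), from world to camera coordinates, as OpenCV has them. Camera axes: x right, y down, z forward; pixel columns grow to the right and rows downward; lengths in m; the calibration is good to about 2 mm. A picture is of the moment at which its call begins: read the wrist's pose just before it. camera_model takes no time and is no camera call; for the wrist camera it gives the pose at the moment of the call.
- job_done(): hands the job in, once; it reports no verdict.
The state is a dict: "time": time; "joint_positions": joint angles; "qd": joint speeds; "effort": joint torques, N m; "position": TCP position; "eef_rot": TCP orientation; "force": force on the tool from outside, world axes, zero at the start; "wrist_torque": the same for the moment, N m; "width": finger opening in m.
Only numpy, scipy, OpenCV 4.12 (cv2) and the standard library are available. Lean on these libraries where they do the work, as an engineer would, in place of code of your own. Each camera call takes 0.05 s, during which the arm holds its last target.

TASK

The rinsed steel grinding ball lies loose in the pocket of its tray, which is clamped on the bench shaker. Loosen the clamp knob by a quarter turn counter-clockwise, slide the stop well back off the tray's edge and lift the tray out; then carry it, without the ball ever leaving its pocket, to the digital microscope and hold it level in the air with the ball at the viewing point, 90 mm straight in front of the lens. Finish while still holding it there, steady and carried by the gripper alone; do not bump the microscope and leave the bottle, the beaker and the slide box where they stand.

Things in the scene. Friction and masses are not known exactly. Their poses are not given: they have to be found in the camera images.
- knob (a joint): Clamp knob of the sliding stop, rad. 0 = screwed tight, grows counter-clockwise seen from above, up to its end stop at 1.65. Tight (near 0) its screw holds the stop on its rail by friction, against some 25 N; from about 1.0 the stop slides freely. It starts between 0 and 0.2 and stays as it is left; it turns with about 0.1 N m.
- knob_grip (a point): Middle of the clamp knob's grip: a black upright wing (bar) 46 mm long, 12 mm thick and 24 mm high, this point on the turning axis, 10 mm below the top of the wing. The point's y axis runs along the wing, its z axis is the turning axis (up). The knob sits on the stop's carriage (44 x 44 mm, its top 26 mm below this point) and travels with the stop; this point is 46 mm above the shaker's platform.
- stop (a joint): Sliding stop on the shaker's platform, m. 0 = closed against the tray, grows as it is slid away from the tray, end stop at 0.042. Loose, it slides with about 2 N and stays where it is left.
- stop_jaw (a point): Top of the stop's lip, at the middle of its length: an aluminium jaw 90 mm long (along the point's x axis) whose lip hangs 7 mm over the tray's long edge and so keeps the tray down when closed. The stop opens along the point's y axis, away from the tray. Closed, the knob's axis lies 41 mm from this point along +y; this point is 20 mm above the platform.
- shaker: White bench shaker, fixed, 220 x 220 mm, platform 235 x 225 mm at 115 mm above the bench. Origin on the bench under its middle, z up. The tray lies on the rubber mat of the platform with its length along the shaker's x axis, between a fixed fence 14 mm high (on the -y side) and the sliding stop (on the +y side, opening to +y).
- tray_handle (a point): Middle of the tray's handle, where to grasp it: a flat steel bar 66 mm long (along the tray's x axis), 12 mm thick (along y) and 14 mm high, on two legs; its middle is 50 mm above the tray's underside and 42 mm above the tray's plate. Tray: white plastic plate 120 x 84 x 8 mm, 0.12 to 0.22 kg. The plate's centre is 22 mm from this point along the tray's +x; the plate reaches 38 mm behind this point and 82 mm ahead.
- tray_pocket (a point): Where the ball's centre is when the ball lies in the middle of the pocket: 58 mm along the tray's +x from the handle's middle and 32.5 mm below it, 17.5 mm above the tray's underside. The pocket is a round flat-bottomed recess 26 mm wide and 3 mm deep, in which the ball can roll about 5 mm off-centre; it climbs the rim if the tray is tipped some 35 degrees or jerked.
- ball_center (a point): Centre of the polished steel ball, 25 mm in diameter, 64 g, loose in the tray's pocket.
- tray: The tray with its handle; origin at the middle of the plate's underside, x axis from the handle towards the pocket, z up.
- scope_lens (a point): Centre of the front glass of the digital microscope, a white and black barrel 37 mm in diameter and 115 mm long on a boom, at 254 mm above the bench. The point's z axis is the sight line: it leaves the lens forwards and down at 45 degrees.
- view_point (a point): The viewing point in the air, 90 mm in front of the lens along the sight line, 190 mm above the bench, where the ball's centre is to be held. Its x axis is level and points from the viewing point towards the side where the microscope stands; lens and stand lie on that side (lens 64 mm ahead and 64 mm higher, the barrel rising away from there to 142 mm ahead, post 164 mm ahead). The other side and the room above it are open.
- scope: Digital microscope with its stand, fixed: cast base 110 x 140 mm, 14 mm high, post 12 mm thick and 360 mm high. Origin on the bench right under the viewing point; axes as those of the viewing point.
- dropper: White dropper bottle, 38 mm wide, 100 mm high; origin under its middle. To be left alone.
- beaker: Clear plastic beaker, 62 mm wide, 70 mm high; origin under its middle. To be left alone.
- slidebox: Grey slide box 85 x 45 x 30 mm; origin under its middle. To be left alone.
Things that resemble listed ones, but are neither listed nor needed, are in the scene too. What is shaped like the tray but orange or pink is not meant.

How it is judged:
On the way, in this order (a step that is already met when the one before it is completed fails the run):
1. the clamp knob is loosened (turned past 1.0 rad) (value of joint knob above 1 rad), for 0.1 s.
2. the stop is slid at least 15 mm back, clear of the tray's edge (value of joint stop above 0.015 m), for 0.1 s.
3. the tray is lifted clear of the shaker by at least 30 mm (z of tray in the frame of shaker above 0.145 m and contact force between the fingers and tray above 1 N), for 0.2 s.
At the end, for the whole second after the job is handed in: The gripper holds the tray in the air, at rest (under 20 mm/s), level within 0.1 rad, the ball still in its pocket and its centre within 20 mm of the viewing point; the tray touches neither the shaker nor the microscope (distance between ball_center and view_point below 0.02 m and distance between ball_center and tray_pocket below 0.012 m and angle between tray's own z axis and vertical below 0.1 rad and linear speed of tray below 0.02 m/s and contact force between the fingers and tray above 1 N and contact force between tray and shaker below 0.1 N and contact force between tray and scope below 0.1 N); the arm keeps its last pose, push and grip.
It fails at once if the ball leaves its pocket (distance between ball_center and tray_pocket above 0.016 m).
It fails at once if the microscope is bumped (more than 5 N) (contact force between scope and anything else above 5 N).
It fails at once if the bottle, beaker or slide box is moved more than 25 mm (distance of any of dropper, beaker, slidebox from where it was at the start of the episode above 0.025 m).
It also fails if it takes over 72 s, if anything falls off the work surface, if the arm or the gripper's body presses on something with over 40 N, if the wrist force passes 120 N, or if a joint passes its speed limit or range.

## Working session

There is one attempt and no reset: what is moved stays moved. The work goes in short steps, Python scripts to look and compute and a tool call to move; the robot and the scene stay as the last step left them, time stands still between calls to the robot, and variables do not carry over. Pictures are saved under pics/ and viewed, and the job is handed in when it is done.

Besides the shell and the picture viewer there is one more tool, called after "Call:" by a JSON object that holds its "name" and its "arguments", one argument or row to a line. move_arm: Moves the arm, as the interface text tells. Shifts and turns lie within -1 to 1; 1 stands for 75 mm of shift or 180 degrees of turn. Its arguments: {"type":"object","properties":{"rotation":{"type":"array","items":{"type":"array","items":{"type":"number","minimum":-1,"maximum":1}}},"xyz":{"type":"array","items":{"type":"array","items":{"type":"number","minimum":-1,"maximum":1}}},"claw":{"type":"array","items":{"type":"number"}},"force":{"type":"number"}},"required":["rotation","xyz","claw"]}

```bash
mkdir -p pics; python3 - <<'E'
from plant import *
import cv2
s=observe();print(s)
for n in("scene","side","wrist"):
    m=camera_model(n);print(n,m)
    cv2.imwrite(f"pics/{n}0.png",camera(n))
print(tip_reach)
E
```

```text
{'time': 0.0, 'joint_positions': array([-1.46534320e+00,  3.13438402e-01,  1.49846462e+00,  6.98184369e-06,
        1.33100553e+00, -2.23413243e-01]), 'qd': array([ 0.00073653, -0.0009796 ,  0.00108186, -0.00171615,  0.0016231 ,
        0.00023708]), 'effort': array([ 1.00946470e-04, -4.12269688e+01, -2.59741491e+01, -1.97721674e-04,
        4.13898902e-03, -2.40404825e-05]), 'position': array([ 0.16951652, -0.49662121,  0.24973063]), 'eef_rot': array([[-9.46409638e-01, -1.31764081e-04,  3.22968697e-01],
       [-3.22968586e-01,  1.30930177e-03, -9.46408780e-01],
       [-2.98160803e-04, -9.99999134e-01, -1.28169148e-03]]), 'force': array([ 0.27474999, -0.19178598,  1.3412875 ]), 'wrist_torque': array([0.01109819, 0.00584441, 0.00569207]), 'width': 0.08528903858792165}
scene {'fx': 374.7355758197264, 'fy': 374.7355758197264, 'cx': 257.05660112247523, 'cy': 190.21058492872984, 'rvec': array([ 2.11820351,  1.45268428, -0.50470907]), 'tvec': array([-0.09276307, -0.33210035,  1.51198106])}
side {'fx': 385.11255865942536, 'fy': 385.11255865942536, 'cx': 256.56482381796457, 'cy': 189.34293462043246, 'rvec': array([ 1.05681673, -2.49643926,  0.91199018]), 'tvec': array([0.28206835, 0.46674914, 0.96554216])}
wrist {'fx': 297.3907359088265, 'fy': 297.3907359088265, 'cx': 259.2354458344495, 'cy': 190.304549276352, 'rvec': array([-2.34774778,  1.67768306,  0.25768902]), 'tvec': array([-0.52365459, -0.03921689,  0.37960794])}
0.019
```

View pics/scene0.png

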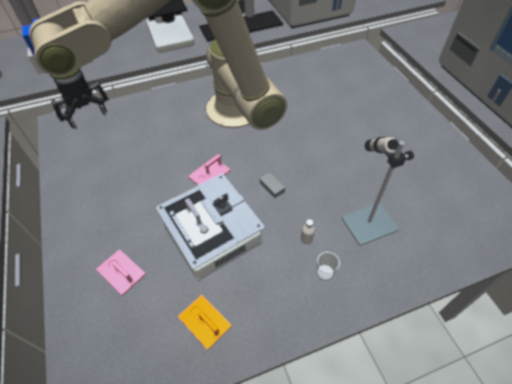

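View pics/side0.png

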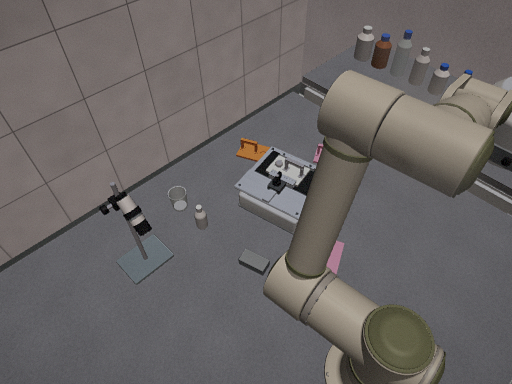

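View pics/wrist0.png

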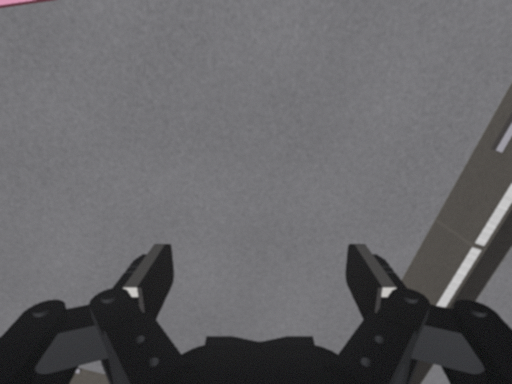

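The scene shows the white tray on the shaker at scene (198,222). Lookalikes are the pink trays at (120,271) and (210,170) and the orange one at (205,320). I choose the white one on the shaker and check it with close crops.

```bash
python3 - <<'E'
import cv2
a=cv2.imread("pics/scene0.png")[165:280,145:275];cv2.imwrite("pics/sc.png",cv2.resize(a,None,fx=5,fy=5,interpolation=cv2.INTER_CUBIC))
a=cv2.imread("pics/side0.png")[140:245,225:335];cv2.imwrite("pics/sd.png",cv2.resize(a,None,fx=5,fy=5,interpolation=cv2.INTER_CUBIC))
a=cv2.imread("pics/scene0.png")[125:250,330:430];cv2.imwrite("pics/sm.png",cv2.resize(a,None,fx=4,fy=4,interpolation=cv2.INTER_CUBIC))
a=cv2.imread("pics/side0.png")[175:285,90:180];cv2.imwrite("pics/sm2.png",cv2.resize(a,None,fx=5,fy=5,interpolation=cv2.INTER_CUBIC))
E
```

```text
(no output)
```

View pics/sc.png

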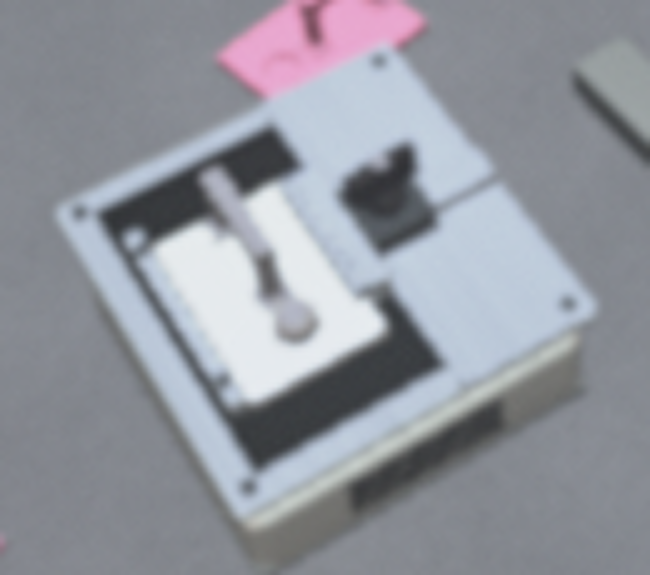

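View pics/sd.png

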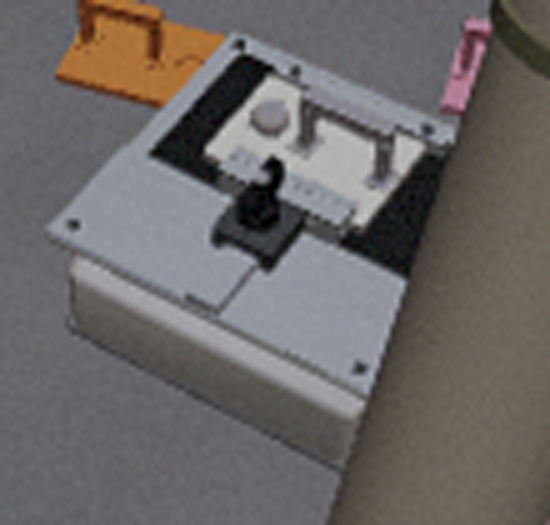

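View pics/sm.png

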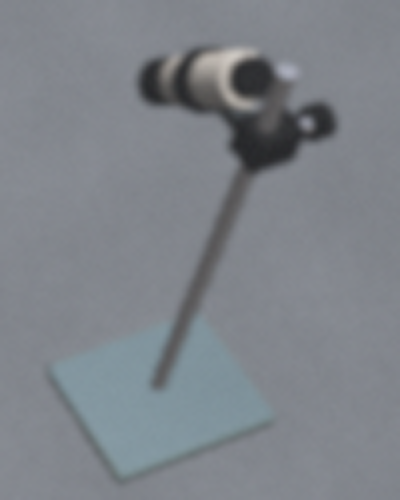

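View pics/sm2.png

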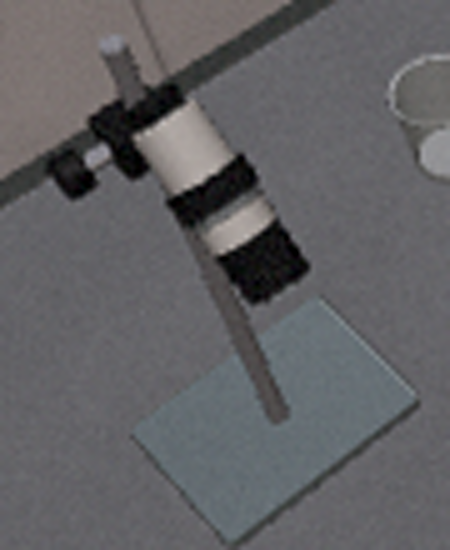

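```bash
cat > h.py <<'E'
import numpy as np, cv2
from plant import *
def ray(n,u,v,m=None):
    m=m or camera_model(n);R=cv2.Rodrigues(m["rvec"])[0]
    d=R.T@np.array([(u-m["cx"])/m["fx"],(v-m["cy"])/m["fy"],1]);return -R.T@m["tvec"],d/np.linalg.norm(d)
def onz(n,u,v,z,m=None):
    o,d=ray(n,u,v,m);return o+d*(z-o[2])/d[2]
def tri(a,b):
    o1,d1=a;o2,d2=b
    t=np.linalg.lstsq(np.stack([d1,-d2],1),o2-o1,rcond=None)[0]
    p,q=o1+t[0]*d1,o2+t[1]*d2
    return (p+q)/2,np.linalg.norm(p-q)
E
python3 - <<'E'
from h import *
np.set_printoptions(precision=4,suppress=True)
S=lambda u,v:("scene",145+u/5,165+v/5)
D=lambda u,v:("side",225+u/5,140+v/5)
P=[onz(*S(*p),.115) for p in [(60,208),(395,48),(597,305),(250,520)]]
print(np.array(P),np.mean(P,0))
for i in range(4):
    e=P[(i+1)%4]-P[i];print(np.linalg.norm(e),np.degrees(np.arctan2(e[1],e[0])))
for nm,a,b in [("ball",(292,316),(272,116)),("hend1",(214,180),(312,95)),("hend2",(256,245),(388,128)),("knobtopA",(400,155),None)]:
    if b: print(nm,*tri(ray(*S(*a)),ray(*D(*b))))
    else: print(nm,onz(*S(*a),.171))
print("knob",onz(*S(378,185),.151),onz(*D(262,190),.161))
M=lambda u,v:("scene",330+u/4,125+v/4)
N=lambda u,v:("side",90+u/5,175+v/5)
for nm,f,c in[("sc",M,[(50,370),(205,318),(272,420),(122,480)]),("sd",N,[(132,435),(322,297),(418,402),(232,545)])]:
    P=np.array([onz(*f(*p),.014) for p in c]);print(nm,P,P.mean(0))
    for i in range(4):
        e=P[(i+1)%4]-P[i];print(np.linalg.norm(e),np.degrees(np.arctan2(e[1],e[0])))
print("postbase",onz(*M(158,385),.014),onz(*N(280,418),.014))
print("posttop",tri(ray(*M(288,70)),ray(*N(113,42))))
print("lens",onz(*M(152,80),.254),onz(*N(283,275),.254),tri(ray(*M(152,80)),ray(*N(283,275))))
E
```

```text
[[ 0.4555 -0.382   0.115 ]
 [ 0.4122 -0.1649  0.115 ]
 [ 0.6294 -0.1171  0.115 ]
 [ 0.6849 -0.3307  0.115 ]] [ 0.5455 -0.2487  0.115 ]
0.22145273784405098 101.28084976184113
0.22243174004094995 12.404096258557676
0.22064717129655856 -75.44445684739689
0.23505801092893241 -167.37200527054065
ball [ 0.5858 -0.2778  0.1326] 0.00026225375501022605
hend1 [ 0.5382 -0.2831  0.1917] 0.0323341934625411
hend2 [ 0.5262 -0.2985  0.1408] 0.036656336871494555
knobtopA [ 0.5321 -0.1955  0.171 ]
knob [ 0.5328 -0.2104  0.151 ] [ 0.5275 -0.2072  0.161 ]
sc [[0.6313 0.1449 0.014 ]
 [0.6325 0.2839 0.014 ]
 [0.7327 0.2798 0.014 ]
 [0.7365 0.1474 0.014 ]] [0.6832 0.214  0.014 ]
0.13905813295394404 89.4948448224751
0.10027375224996501 -2.3280683623759137
0.13244651724449222 -88.33572726651575
0.1052954627924991 -178.59116253370658
sd [[0.7196 0.2888 0.014 ]
 [0.7229 0.1491 0.014 ]
 [0.617  0.1506 0.014 ]
 [0.6147 0.2848 0.014 ]] [0.6686 0.2183 0.014 ]
0.13970952110064222 -88.63419345828906
0.10594631791611997 179.1811244705257
0.1341894382775885 90.98736151127106
0.10499347223928376 2.175809812639069
postbase [0.6739 0.2158 0.014 ] [0.6668 0.2177 0.014 ]
posttop (array([0.6711, 0.2165, 0.3569]), np.float64(0.0015339988402028812))
lens [0.5707 0.2114 0.254 ] [0.5766 0.2101 0.254 ] (array([0.5735, 0.21  , 0.2573]), np.float64(0.0019693863797861076))
```

```bash
cat >> h.py <<'E'
def delta(target,yaw=None):
    "units of shift along tool axes to target, and turn about y (units) to yaw(deg) of tool z"
    s=observe();R=s["eef_rot"];print("pos",s["position"].round(4),"yaw",round(np.degrees(np.arctan2(R[1,2],R[0,2])),2),"t",round(s["time"],2),"w",round(s["width"],4),"F",s["force"].round(1))
    print("shift units",(R.T@(np.array(target)-s["position"])/.075).round(3))
    if yaw is not None:
        d=(yaw-np.degrees(np.arctan2(R[1,2],R[0,2]))+180)%360-180;print("turn y units",round(-d/180,4))
E
python3 - <<'E'
from h import *
m=camera_model("wrist");R=cv2.Rodrigues(m["rvec"])[0];s=observe()
c=-R.T@m["tvec"];print("cam in tool",s["eef_rot"].T@(c-s["position"]),"axes in tool",s["eef_rot"].T@R.T)
delta([.50,-.18,.38])
E
```

```text
cam in tool [-0.07598615 -0.12329358 -0.00066299] axes in tool [[-7.99227874e-04  9.54596312e-01  2.97901398e-01]
 [ 6.89182765e-04 -2.97900896e-01  9.54596554e-01]
 [ 9.99999443e-01  9.68248683e-04 -4.19800625e-04]]
pos [ 0.1695 -0.4967  0.2499] yaw -71.16 t 0.15 w 0.0852 F [-0.   0.3  0.8]
shift units [-5.535 -1.731 -2.575]
```

Call:
{"name": "move_arm", "arguments": {
  "rotation": [
    [0, 0, 0],
    [0, 0, 0],
    [0, 0, 0],
    [0, 0, 0],
    [0, 0, 0],
    [0, 0, 0],
    [0, 0, 0],
    [0, 0, 0]
  ],
  "xyz": [
    [-0.3, -0.3, -0.1],
    [-0.45, -0.3, -0.15],
    [-0.45, -0.3, -0.15],
    [-0.45, -0.3, -0.15],
    [-0.45, -0.2, -0.15],
    [-0.45, -0.2, -0.15],
    [-0.45, -0.13, -0.15],
    [-0.45, 0, -0.15]
  ],
  "claw": [1, 1, 1, 1, 1, 1, 1, 1]
}}

```text
time: 0.95
position: [0.3877, -0.3308, 0.3813]
eef_rot: [[-0.946, 0.001, 0.323], [-0.323, -0.002, -0.946], [-0.001, -1.0, 0.002]]
force: [-0.2, -0.5, -0.4]
width: 0.0857
```

Call:
{"name": "move_arm", "arguments": {
  "rotation": [
    [0, 0, 0],
    [0, 0, 0],
    [0, 0, 0],
    [0, 0, 0],
    [0, 0, 0],
    [0, 0, 0]
  ],
  "xyz": [
    [-0.45, 0, -0.15],
    [-0.45, 0, -0.15],
    [-0.45, 0, -0.15],
    [-0.45, 0, -0.1],
    [-0.1, 0, -0.05],
    [0, 0, 0]
  ],
  "claw": [1, 1, 1, 1, 1, 1]
}}

```text
time: 1.55
position: [0.5073, -0.2424, 0.3795]
eef_rot: [[-0.946, -0.001, 0.325], [-0.325, 0.001, -0.946], [0.001, -1.0, -0.001]]
force: [-0.2, -0.4, 0.3]
width: 0.0853
```

```bash
python3 - <<'E'
from h import *
delta([.53,-.21,.30])
np.save("m1.npy",camera_model("wrist"),allow_pickle=True)
cv2.imwrite("pics/w1.png",camera("wrist"))
E
```

```text
pos [ 0.5073 -0.2424  0.3795] yaw -71.06 t 1.55 w 0.0853 F [-0.2 -0.4  0.3]
shift units [-0.427  1.061 -0.31 ]
```

View pics/w1.png

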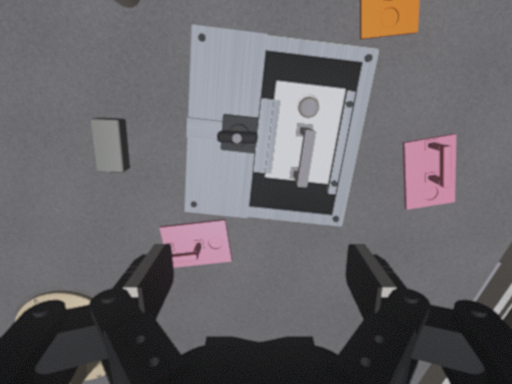

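Clear wrist view: tray (305,133), ball (309,106), handle bar (306,158), knob wing (238,137), all on the shaker. I'll zoom in to measure.

```bash
python3 - <<'E'
import cv2
a=cv2.imread("pics/w1.png")[20:230,180:385];cv2.imwrite("pics/w1c.png",cv2.resize(a,None,fx=2.8,fy=2.8,interpolation=cv2.INTER_CUBIC))
a=cv2.imread("pics/w1.png")[100:170,205:275];cv2.imwrite("pics/w1k.png",cv2.resize(a,None,fx=8,fy=8,interpolation=cv2.INTER_CUBIC))
E
```

```text
(no output)
```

View pics/w1c.png

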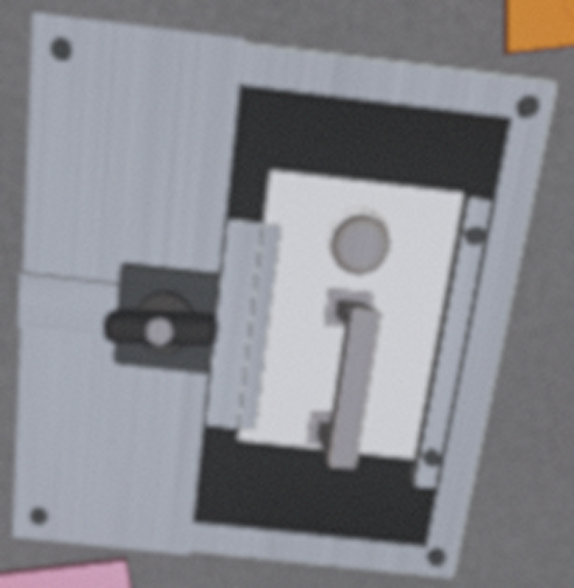

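View pics/w1k.png

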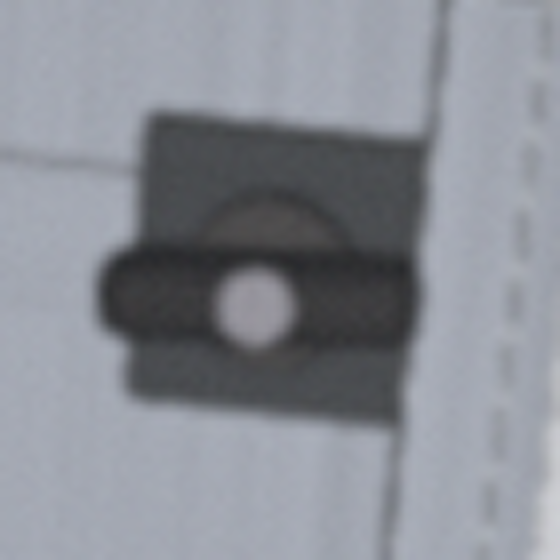

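```bash
python3 - <<'E'
from h import *
np.set_printoptions(precision=4,suppress=True)
m=np.load("m1.npy",allow_pickle=True).item()
k=lambda u,v,z:onz("wrist",205+u/8,100+v/8,z,m)
c=lambda u,v,z:onz("wrist",180+u/2.8,20+v/2.8,z,m)
a,b=k(102,292,.171),k(416,300,.171);d=a-b
print("wing",a,b,"mid",(a+b)/2,np.linalg.norm(d),np.degrees(np.arctan2(d[1],d[0])),"dot",k(257,306,.172))
a,b=c(364,310,.172),c(343,466,.172);d=a-b
print("handle",a,b,"mid",(a+b)/2,np.linalg.norm(d),np.degrees(np.arctan2(d[1],d[0])))
print("ball",c(360,243,.1325))
P=[c(*p,.123) for p in[(270,170),(463,190),(414,459),(238,440)]]
print("tray",np.array(P),np.mean(P,0)); 
for i in range(4):
    e=P[(i+1)%4]-P[i];print(np.linalg.norm(e),np.degrees(np.arctan2(e[1],e[0])))
P=np.array([c(*p,.115) for p in[(35,14),(556,83),(450,577),(14,538)]]);print(P,P.mean(0))
for i in range(4):
    e=P[(i+1)%4]-P[i];print(np.linalg.norm(e),np.degrees(np.arctan2(e[1],e[0])))
E
```

```text
wing [ 0.5248 -0.1868  0.171 ] [ 0.5379 -0.2282  0.171 ] mid [ 0.5314 -0.2075  0.171 ] 0.04344541368483713 107.54967432123338 dot [ 0.5301 -0.2077  0.172 ]
handle [ 0.564  -0.2808  0.172 ] [ 0.5019 -0.2964  0.172 ] mid [ 0.5329 -0.2886  0.172 ] 0.06398200378380849 14.09817438644514
ball [ 0.5879 -0.2762  0.1325]
tray [[ 0.6035 -0.23    0.123 ]
 [ 0.623  -0.3115  0.123 ]
 [ 0.5047 -0.3387  0.123 ]
 [ 0.4863 -0.2566  0.123 ]] [ 0.5544 -0.2842  0.123 ]
0.08375525766171694 -76.56796987703771
0.12141789552148002 -167.0680101108014
0.08408549193695318 102.6473764701314
0.12026971476173443 12.773642723857106
[[ 0.6296 -0.1171  0.115 ]
 [ 0.6762 -0.3333  0.115 ]
 [ 0.4516 -0.3828  0.115 ]
 [ 0.4001 -0.1684  0.115 ]] [ 0.5394 -0.2504  0.115 ]
0.2212160902333064 -77.82217534558312
0.23002613654897175 -167.58577931340457
0.22048528663028827 103.503785859146
0.23513270950185652 12.601554415531275
```

Call:
{"name": "move_arm", "arguments": {
  "rotation": [
    [0, 0, 0],
    [0, 0.046, 0],
    [0, 0.046, 0],
    [0, 0.046, 0],
    [0, 0.046, 0],
    [0, 0.046, 0],
    [0, 0.046, 0],
    [0, 0.046, 0]
  ],
  "xyz": [
    [-0.45, 0, -0.34],
    [0, 0.1, 0],
    [0, 0.15, 0],
    [0, 0.15, 0],
    [0, 0.15, 0],
    [0, 0.15, 0],
    [0, 0.15, 0],
    [0, 0.15, 0]
  ],
  "claw": [0.5, 0.5, 0.5, 0.5, 0.5, 0.5, 0.5, 0.5]
}}

```text
time: 2.4
position: [0.5295, -0.2093, 0.3048]
eef_rot: [[-0.771, -0.0, -0.637], [0.637, -0.0, -0.771], [-0.0, -1.0, 0.0]]
force: [0.4, -0.5, 0.4]
width: 0.0427
```

Call:
{"name": "move_arm", "arguments": {
  "rotation": [
    [0, 0.046, 0],
    [0, 0.046, 0],
    [0, 0.046, 0],
    [0, 0.046, 0],
    [0, 0, 0]
  ],
  "xyz": [
    [0, 0.15, 0],
    [0, 0.15, 0],
    [0, 0.15, 0],
    [0, 0.1, 0],
    [0, 0, 0]
  ],
  "claw": [0.5, 0.5, 0.5, 0.5, 0.5]
}}

```text
time: 2.9
position: [0.5294, -0.209, 0.2631]
eef_rot: [[-0.302, -0.002, -0.953], [0.953, 0.001, -0.302], [0.001, -1.0, 0.001]]
force: [0.5, -1.0, 0.5]
width: 0.0428
```

```bash
python3 - <<'E'
from h import *
delta([.531,-.2075,.163],-162.5)
print(observe()["joint_positions"].round(3))
cv2.imwrite("pics/w2.png",camera("wrist"))
E
```

```text
pos [ 0.5294 -0.209   0.2631] yaw -162.41 t 2.9 w 0.0428 F [ 0.5 -1.   0.5]
shift units [ 0.011  1.334 -0.028]
turn y units 0.0005
[-0.582  0.404  1.337 -0.     1.403  2.253]
```

View pics/w2.png

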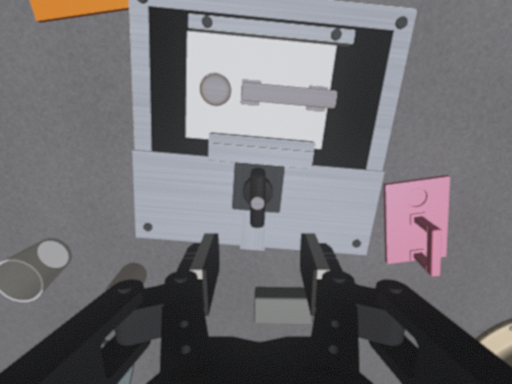

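The wing at (258,200) is centred and aligned between the fingers (finger midpoint column about 259). Descending to grip it.

Call:
{"name": "move_arm", "arguments": {
  "rotation": [
    [0, 0, 0],
    [0, 0, 0],
    [0, 0, 0],
    [0, 0, 0],
    [0, 0, 0],
    [0, 0, 0],
    [0, 0, 0],
    [0, 0, 0]
  ],
  "xyz": [
    [0.01, 0.3, -0.03],
    [0, 0.4, 0],
    [0, 0.3, 0],
    [0, 0.2, 0],
    [0, 0.13, 0],
    [0, 0, 0],
    [0, 0, 0],
    [0, 0, 0]
  ],
  "claw": [0.5, 0.5, 0.5, 0.5, 0.5, 0.5, 0, 0],
  "force": 40
}}

```text
time: 3.75
position: [0.5327, -0.2076, 0.1664]
eef_rot: [[-0.306, 0.001, -0.952], [0.952, -0.003, -0.306], [-0.003, -1.0, -0.0]]
force: [-21.3, -7.9, 13.4]
width: 0.0142
```

Call:
{"name": "move_arm", "arguments": {
  "rotation": [
    [0, 0, 0],
    [0, 0, 0],
    [0, 0, 0]
  ],
  "xyz": [
    [0, 0, 0],
    [0, 0, 0],
    [0, 0, 0]
  ],
  "claw": [0, 0, 0]
}}

```text
time: 4.05
position: [0.5313, -0.2081, 0.1665]
eef_rot: [[-0.306, -0.002, -0.952], [0.952, -0.003, -0.306], [-0.003, -1.0, 0.003]]
force: [-14.9, -3.6, 13.1]
width: 0.0114
```

Call:
{"name": "move_arm", "arguments": {
  "rotation": [
    [0, 0, 0],
    [0, 0, 0],
    [0, 0, 0]
  ],
  "xyz": [
    [0, -0.05, 0.015],
    [0, 0, 0],
    [0, 0, 0]
  ],
  "claw": [0, 0, 0]
}}

```text
time: 4.35
position: [0.5308, -0.2081, 0.1669]
eef_rot: [[-0.305, -0.002, -0.952], [0.952, -0.001, -0.305], [-0.001, -1.0, 0.002]]
force: [0.0, -6.4, -13.4]
width: 0.0112
```

Call:
{"name": "move_arm", "arguments": {
  "rotation": [
    [0, -0.02, 0],
    [0, -0.04, 0],
    [0, -0.04, 0],
    [0, -0.04, 0],
    [0, -0.04, 0],
    [0, -0.04, 0],
    [0, -0.04, 0],
    [0, -0.04, 0]
  ],
  "xyz": [
    [0, 0.025, 0],
    [0, 0, 0],
    [0, 0, 0],
    [0, 0, 0],
    [0, 0, 0],
    [0, 0, 0],
    [0, 0, 0],
    [0, 0, 0]
  ],
  "claw": [0, 0, 0, 0, 0, 0, 0, 0]
}}

```text
time: 5.15
position: [0.5312, -0.2078, 0.1667]
eef_rot: [[-0.951, -0.0, -0.308], [0.308, -0.001, -0.951], [-0.0, -1.0, 0.001]]
force: [-2.8, -2.3, -0.6]
width: 0.0108
```

Call:
{"name": "move_arm", "arguments": {
  "rotation": [
    [0, -0.04, 0],
    [0, -0.04, 0],
    [0, -0.04, 0],
    [0, -0.02, 0],
    [0, 0, 0],
    [0, 0, 0]
  ],
  "xyz": [
    [0, 0, 0],
    [0, 0, 0],
    [0, 0, 0],
    [0, 0, 0],
    [0, 0, 0],
    [0, 0, 0]
  ],
  "claw": [0, 0, 0, 0, 0, 0]
}}

```text
time: 5.75
position: [0.5313, -0.2075, 0.1667]
eef_rot: [[-0.993, -0.0, 0.12], [-0.12, -0.001, -0.993], [0.0, -1.0, 0.001]]
force: [-4.4, -1.9, 2.2]
width: 0.0115
```

```bash
python3 - <<'E'
from h import *
delta([.531,-.2075,.163],-77.2)
s=observe();print(s["wrist_torque"])
cv2.imwrite("pics/w3.png",camera("wrist"))
E
```

```text
pos [ 0.5313 -0.2075  0.1667] yaw -83.11 t 5.75 w 0.0115 F [-4.4 -1.9  2.2]
shift units [0.004 0.049 0.   ]
turn y units -0.0329
[-0.39177809  0.87018312  0.07155167]
```

View pics/w3.png

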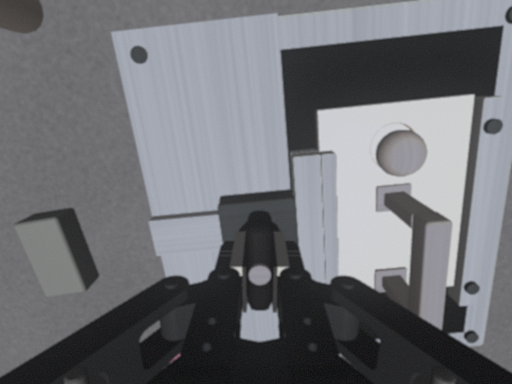

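Call:
{"name": "move_arm", "arguments": {
  "rotation": [
    [0, 0, 0],
    [0, 0, 0],
    [0, 0, 0],
    [0, 0, 0],
    [0, 0, 0],
    [0, 0, 0],
    [0, 0, 0],
    [0, 0, 0]
  ],
  "xyz": [
    [0.004, 0, -0.04],
    [0.008, 0, -0.08],
    [0.008, 0, -0.08],
    [0.008, 0, -0.08],
    [0.008, 0, -0.08],
    [0.008, 0, -0.08],
    [0.004, 0, -0.04],
    [0, 0, 0]
  ],
  "claw": [0, 0, 0, 0, 0, 0, 0, 0]
}}

```text
time: 6.6
position: [0.5232, -0.1715, 0.1667]
eef_rot: [[-0.993, -0.0, 0.12], [-0.12, -0.0, -0.993], [0.0, -1.0, 0.0]]
force: [-5.9, 0.7, 4.1]
width: 0.0108
```

```bash
python3 - <<'E'
from h import *
delta([.533,-.2885,.26],-77.2)
cv2.imwrite("pics/w4.png",camera("wrist"))
E
```

```text
pos [ 0.5232 -0.1715  0.1667] yaw -83.1 t 6.6 w 0.0108 F [-5.9  0.7  4.1]
shift units [ 0.058 -1.244  1.565]
turn y units -0.0328
```

View pics/w4.png

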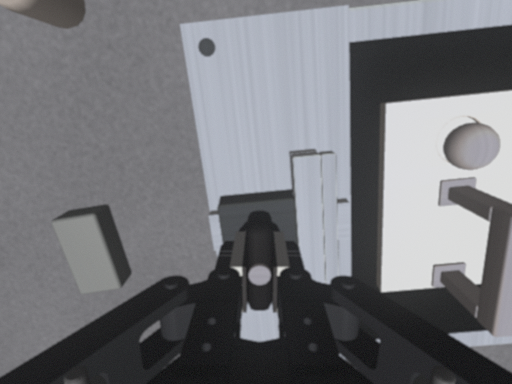

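The stop has slid about 37 mm, leaving the tray edge at column 382 well clear of the lip at column 335. Releasing the knob and moving over the handle.

Call:
{"name": "move_arm", "arguments": {
  "rotation": [
    [0, 0, 0],
    [0, 0, 0],
    [0, 0, 0],
    [0, 0, 0],
    [0, 0, 0],
    [0, 0, 0],
    [0, -0.033, 0],
    [0, 0, 0]
  ],
  "xyz": [
    [0, 0, 0],
    [0, 0, 0],
    [0, -0.15, 0],
    [0, -0.4, 0],
    [0, -0.4, 0],
    [0, -0.3, 0],
    [0, 0, 0],
    [0, 0, 0]
  ],
  "claw": [0.5, 0.5, 0.5, 0.5, 0.5, 0.5, 0.5, 0.5]
}}

```text
time: 7.45
position: [0.5238, -0.1718, 0.261]
eef_rot: [[-0.975, 0.002, 0.224], [-0.224, -0.001, -0.975], [-0.002, -1.0, 0.001]]
force: [-0.5, -0.2, 0.1]
width: 0.0428
```

```bash
python3 - <<'E'
from h import *
delta([.533,-.2885,.26],-77.2)
E
```

```text
pos [ 0.5238 -0.1718  0.261 ] yaw -77.05 t 7.45 w 0.0428 F [-0.5 -0.2  0.1]
shift units [0.229 0.015 1.545]
turn y units 0.0008
```

Call:
{"name": "move_arm", "arguments": {
  "rotation": [
    [0, 0, 0],
    [0, 0, 0],
    [0, 0, 0],
    [0, 0, 0],
    [0, 0, 0]
  ],
  "xyz": [
    [0.08, 0, 0.3],
    [0.15, 0, 0.5],
    [0, 0, 0.5],
    [0, 0, 0.245],
    [0, 0, 0]
  ],
  "claw": [0.5, 0.5, 0.5, 0.5, 0.5]
}}

```text
time: 7.95
position: [0.5323, -0.2905, 0.2588]
eef_rot: [[-0.976, -0.001, 0.218], [-0.218, 0.001, -0.976], [0.001, -1.0, -0.001]]
force: [-0.6, 0.6, -0.2]
width: 0.0425
```

```bash
python3 - <<'E'
from h import *
delta([.533,-.2885,.165],-77.2)
np.save("m5.npy",camera_model("wrist"),allow_pickle=True)
cv2.imwrite("pics/w5.png",camera("wrist"))
E
```

```text
pos [ 0.5323 -0.2905  0.2588] yaw -77.39 t 7.95 w 0.0425 F [-0.6  0.6 -0.2]
shift units [-0.015  1.251 -0.024]
turn y units -0.0011
```

View pics/w5.png

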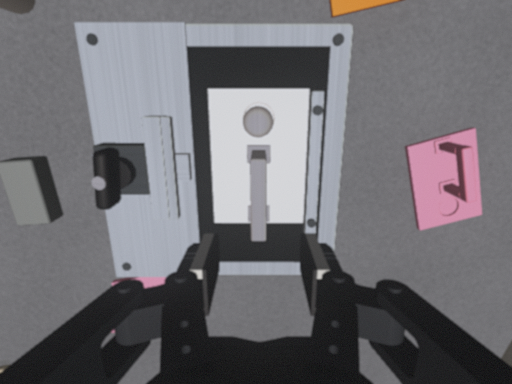

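```bash
python3 - <<'E'
from h import *
m=np.load("m5.npy",allow_pickle=True).item()
a=onz("wrist",258.5,151,.172,m);b=onz("wrist",259,241,.172,m);print(a,b,(a+b)/2,np.linalg.norm(a-b),np.degrees(np.arctan2(*(a-b)[1::-1])))
print("ball",onz("wrist",258,121.5,.1325,m))
E
```

```text
[ 0.57063696 -0.28057826  0.172     ] [ 0.50162805 -0.2964204   0.172     ] [ 0.5361325  -0.28849933  0.172     ] 0.07080397426170618 12.929177426675853
ball [ 0.58757151 -0.27621169  0.1325    ]
```

Call:
{"name": "move_arm", "arguments": {
  "rotation": [
    [0, 0, 0],
    [0, 0, 0],
    [0, 0, 0],
    [0, 0, 0],
    [0, 0, 0],
    [0, 0, 0],
    [0, 0, 0],
    [0, 0, 0]
  ],
  "xyz": [
    [-0.015, 0.25, -0.015],
    [0, 0.4, 0],
    [0, 0.3, 0],
    [0, 0.2, 0],
    [0, 0.1, 0],
    [0, 0, 0],
    [0, 0, 0],
    [0, 0, 0]
  ],
  "claw": [0.5, 0.5, 0.5, 0.5, 0.5, 0.5, 0.3, 0.25],
  "force": 60
}}

```text
time: 8.8
position: [0.5337, -0.2872, 0.167]
eef_rot: [[-0.975, 0.001, 0.223], [-0.223, -0.001, -0.975], [-0.001, -1.0, 0.001]]
force: [0.4, 0.4, -0.8]
width: 0.0216
```

Call:
{"name": "move_arm", "arguments": {
  "rotation": [
    [0, 0, 0],
    [0, 0, 0],
    [0, 0, 0],
    [0, 0, 0],
    [0, 0, 0],
    [0, 0, 0]
  ],
  "xyz": [
    [0, 0, 0],
    [0, 0, 0],
    [0, 0, 0],
    [0, 0, 0],
    [0, 0, 0],
    [0, 0, 0]
  ],
  "claw": [0.2, 0.17, 0.14, 0.1, 0, 0]
}}

```text
time: 9.4
position: [0.5336, -0.2875, 0.1666]
eef_rot: [[-0.975, 0.001, 0.223], [-0.223, -0.001, -0.975], [-0.001, -1.0, 0.001]]
force: [-0.3, -0.2, 5.2]
width: 0.0107
```

```bash
python3 - <<'E'
from h import *
delta([.533,-.2885,.265],-77.2)
cv2.imwrite("pics/w6.png",camera("wrist"))
E
```

```text
pos [ 0.5336 -0.2875  0.1666] yaw -77.11 t 9.4 w 0.0107 F [-0.3 -0.2  5.2]
shift units [ 0.01  -1.312  0.013]
turn y units 0.0005
```

View pics/w6.png

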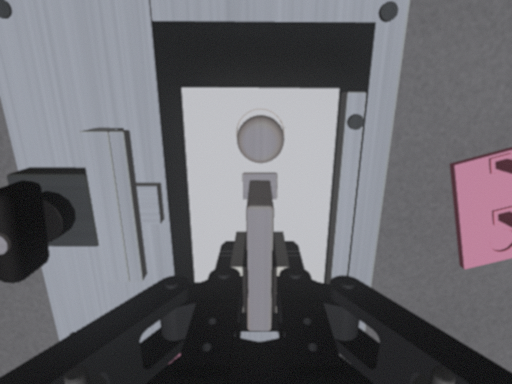

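The bar is gripped centrally at (260,270), and the ball sits in its pocket at (261,138). Lifting slowly.

Call:
{"name": "move_arm", "arguments": {
  "rotation": [
    [0, 0, 0],
    [0, 0, 0],
    [0, 0, 0],
    [0, 0, 0],
    [0, 0, 0],
    [0, 0, 0],
    [0, 0, 0],
    [0, 0, 0]
  ],
  "xyz": [
    [0, -0.02, 0],
    [0, -0.05, 0],
    [0, -0.08, 0],
    [0, -0.1, 0],
    [0, -0.12, 0],
    [0, -0.12, 0],
    [0, -0.08, 0],
    [0, -0.03, 0]
  ],
  "claw": [0, 0, 0, 0, 0, 0, 0, 0],
  "force": 80
}}

```text
time: 10.25
position: [0.5336, -0.2873, 0.2119]
eef_rot: [[-0.975, 0.001, 0.223], [-0.223, -0.001, -0.975], [-0.001, -1.0, 0.001]]
force: [0.9, 1.0, -1.3]
width: 0.0104
```

Call:
{"name": "move_arm", "arguments": {
  "rotation": [
    [0, 0, 0],
    [0, 0, 0],
    [0, 0, 0]
  ],
  "xyz": [
    [0, 0, 0],
    [0, 0, 0],
    [0, 0, 0]
  ],
  "claw": [0, 0, 0]
}}

```text
time: 10.55
position: [0.5333, -0.2871, 0.2105]
eef_rot: [[-0.975, -0.001, 0.223], [-0.223, 0.001, -0.975], [0.001, -1.0, -0.001]]
force: [0.9, -0.4, -2.8]
width: 0.0107
```

```bash
python3 - <<'E'
from h import *
s=observe();print(s["force"],s["wrist_torque"],s["joint_positions"].round(2))
cv2.imwrite("pics/w7.png",camera("wrist"));cv2.imwrite("pics/s7.png",camera("side"))
E
```

```text
[ 0.87231902 -0.35041955 -2.78449069] [-0.0433477   0.0135693  -0.01244418] [-0.69  0.52  1.3  -0.    1.32  0.66]
```

View pics/w7.png

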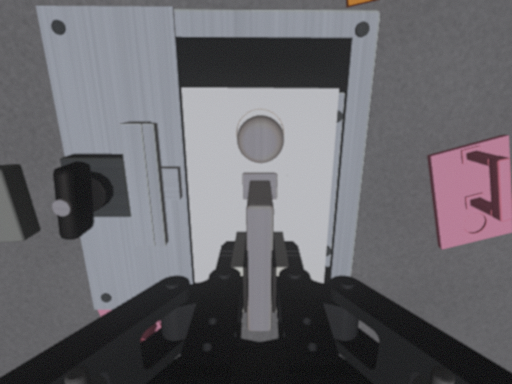

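View pics/s7.png

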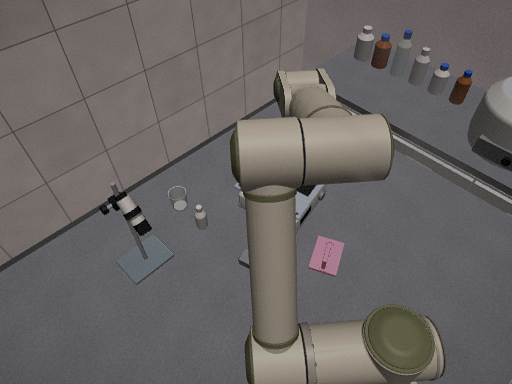

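Tray is level, with the ball unchanged in its pocket at (261,138). Raising further and carrying towards the microscope with gentle ramps.

Call:
{"name": "move_arm", "arguments": {
  "rotation": [
    [0, 0, 0],
    [0, 0, 0],
    [0, 0, 0],
    [0, 0, 0],
    [0, 0, 0],
    [0, 0, 0],
    [0, 0, 0],
    [0, 0, 0]
  ],
  "xyz": [
    [0, -0.04, 0],
    [0, -0.08, 0],
    [0, -0.12, 0],
    [0, -0.12, -0.04],
    [0, -0.1, -0.08],
    [0, -0.06, -0.12],
    [0, -0.02, -0.16],
    [-0.01, 0, -0.2]
  ],
  "claw": [0, 0, 0, 0, 0, 0, 0, 0]
}}

```text
time: 11.45
position: [0.5238, -0.242, 0.2515]
eef_rot: [[-0.975, 0.0, 0.223], [-0.223, 0.0, -0.975], [-0.0, -1.0, -0.0]]
force: [0.2, 0.5, -2.4]
width: 0.0103
```

Call:
{"name": "move_arm", "arguments": {
  "rotation": [
    [0, 0, 0],
    [0, 0, 0],
    [0, 0, 0],
    [0, 0, 0],
    [0, 0, 0],
    [0, 0, 0],
    [0, 0, 0],
    [0, 0, 0]
  ],
  "xyz": [
    [-0.01, 0, -0.24],
    [-0.01, 0, -0.26],
    [-0.01, 0, -0.26],
    [-0.01, 0, -0.26],
    [-0.01, 0, -0.26],
    [-0.01, 0, -0.26],
    [-0.01, 0, -0.26],
    [-0.01, 0, -0.26]
  ],
  "claw": [0, 0, 0, 0, 0, 0, 0, 0]
}}

```text
time: 12.25
position: [0.4949, -0.0895, 0.2514]
eef_rot: [[-0.975, -0.0, 0.223], [-0.223, 0.0, -0.975], [0.0, -1.0, -0.0]]
force: [0.8, -0.2, -3.3]
width: 0.0107
```

Call:
{"name": "move_arm", "arguments": {
  "rotation": [
    [0, 0, 0],
    [0, 0, 0],
    [0, 0, 0],
    [0, 0, 0],
    [0, 0, 0],
    [0, 0, 0],
    [0, 0, 0],
    [0, 0, 0]
  ],
  "xyz": [
    [-0.01, 0, -0.26],
    [-0.01, 0, -0.26],
    [-0.01, 0, -0.26],
    [-0.01, 0, -0.26],
    [-0.01, 0, -0.22],
    [-0.01, 0, -0.16],
    [0, 0, -0.1],
    [0, 0, -0.05]
  ],
  "claw": [0, 0, 0, 0, 0, 0, 0, 0]
}}

```text
time: 13.05
position: [0.4733, 0.0252, 0.2514]
eef_rot: [[-0.975, 0.0, 0.224], [-0.224, -0.0, -0.975], [-0.0, -1.0, 0.0]]
force: [0.6, -0.8, -1.8]
width: 0.0108
```

```bash
python3 - <<'E'
from h import *
delta([.450,.200,.25])
print(observe()["joint_positions"].round(2))
cv2.imwrite("pics/w8.png",camera("wrist"));cv2.imwrite("pics/s8.png",camera("scene"))
E
```

```text
pos [0.4733 0.0252 0.2514] yaw -77.07 t 13.05 w 0.0108 F [ 0.6 -0.8 -1.8]
shift units [-0.218  0.019 -2.341]
[-0.19  0.2   1.64 -0.    1.3   1.15]
```

View pics/w8.png

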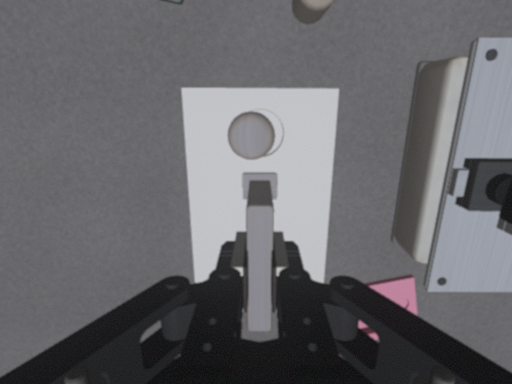

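View pics/s8.png

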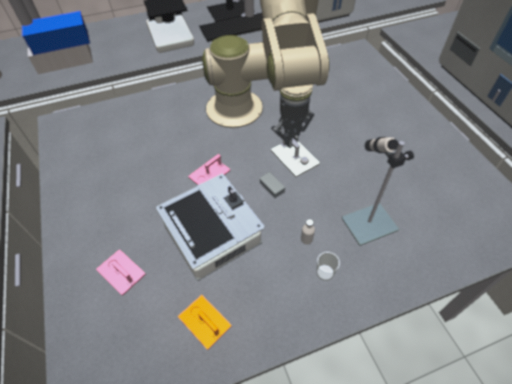

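The ball has rolled to the side of its pocket (251,135) but is still in it. The path ahead is clear, so I continue gently.

Call:
{"name": "move_arm", "arguments": {
  "rotation": [
    [0, 0, 0],
    [0, 0, 0],
    [0, 0, 0],
    [0, 0, 0],
    [0, 0, 0],
    [0, 0, 0],
    [0, 0, 0],
    [0, 0, 0]
  ],
  "xyz": [
    [0, 0, -0.03],
    [0, 0, -0.06],
    [-0.02, 0, -0.1],
    [-0.03, 0, -0.14],
    [-0.03, 0, -0.18],
    [-0.03, 0, -0.2],
    [-0.03, 0, -0.2],
    [-0.03, 0, -0.2]
  ],
  "claw": [0, 0, 0, 0, 0, 0, 0, 0]
}}

```text
time: 13.95
position: [0.4671, 0.1102, 0.2514]
eef_rot: [[-0.975, 0.0, 0.224], [-0.224, 0.0, -0.975], [-0.0, -1.0, -0.0]]
force: [0.1, -0.6, -2.2]
width: 0.0104
```

Call:
{"name": "move_arm", "arguments": {
  "rotation": [
    [0, 0, 0],
    [0, 0, 0],
    [0, 0, 0],
    [0, 0, 0],
    [0, 0, 0],
    [0, 0, 0],
    [0, 0, 0],
    [0, 0, 0]
  ],
  "xyz": [
    [-0.02, 0, -0.2],
    [-0.02, 0, -0.2],
    [0, 0, -0.2],
    [0, 0, -0.17],
    [0, 0, -0.13],
    [0, 0, -0.09],
    [0, 0, -0.06],
    [0, 0, -0.03]
  ],
  "claw": [0, 0, 0, 0, 0, 0, 0, 0]
}}

```text
time: 14.75
position: [0.4522, 0.1884, 0.2514]
eef_rot: [[-0.975, -0.0, 0.223], [-0.223, -0.0, -0.975], [0.0, -1.0, 0.0]]
force: [-0.2, -0.3, -1.4]
width: 0.0104
```

```bash
python3 - <<'E'
from h import *
delta([.450,.200,.2241])
m=camera_model("wrist");np.save("m9.npy",m,allow_pickle=True)
w=camera("wrist");cv2.imwrite("pics/w9.png",w);a=camera("scene");b=camera("side")
cv2.imwrite("pics/s9.png",cv2.resize(a[100:260,260:430],None,fx=3.5,fy=3.5,interpolation=cv2.INTER_CUBIC))
cv2.imwrite("pics/d9.png",cv2.resize(b[140:290,80:260],None,fx=4,fy=4,interpolation=cv2.INTER_CUBIC))
E
```

```text
pos [0.4522 0.1884 0.2514] yaw -77.1 t 14.75 w 0.0104 F [-0.2 -0.3 -1.4]
shift units [-0.006  0.364 -0.157]
```

View pics/w9.png

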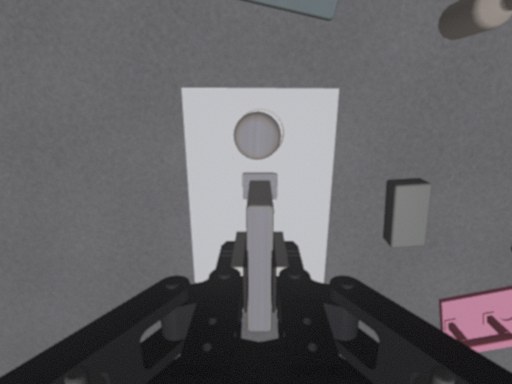

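View pics/s9.png

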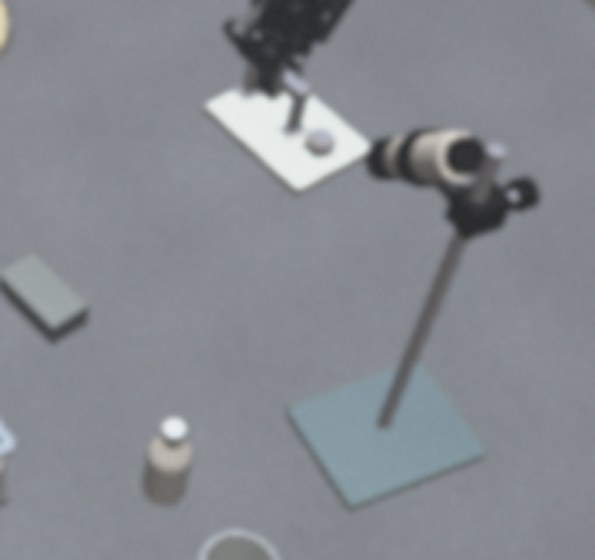

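View pics/d9.png

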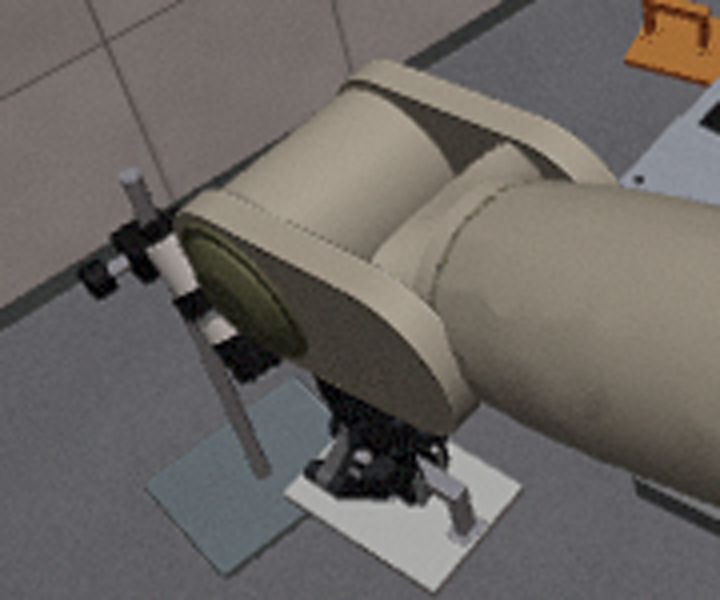

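```bash
python3 - <<'E'
from h import *
m=np.load("m9.npy",allow_pickle=True).item()
s=observe();R=s["eef_rot"]
z=s["position"][2]-.0016-.0325
b1=onz("wrist",257,135.5,z,m);b2=onz("scene",260+320/3.5,100+142/3.5,z);t=tri(ray("wrist",257,135.5,m),ray("scene",260+320/3.5,100+142/3.5))
kin=s["position"]+R@np.array([-.058,.0341,0])
print(b1,b2,t,"kin",kin)
g=np.array([.5055,.212,.190])
for b in(b1,b2,kin):print((R.T@(g-b)/.075).round(3))
E
```

```text
[0.50722641 0.20299874 0.21734309] [0.50967657 0.20212886 0.21734309] (array([0.50734338, 0.20334654, 0.21497946]), np.float64(0.0011161095189474314)) kin [0.50887271 0.20093875 0.21734764]
[-0.004  0.365 -0.122]
[ 0.025  0.365 -0.141]
[ 0.011  0.365 -0.154]
```

Call:
{"name": "move_arm", "arguments": {
  "rotation": [
    [0, 0, 0],
    [0, 0, 0],
    [0, 0, 0],
    [0, 0, 0],
    [0, 0, 0],
    [0, 0, 0],
    [0, 0, 0],
    [0, 0, 0]
  ],
  "xyz": [
    [0.01, 0, -0.03],
    [0, 0.02, -0.04],
    [0, 0.05, -0.04],
    [0, 0.08, -0.025],
    [0, 0.09, 0],
    [0, 0.07, 0],
    [0, 0.04, 0],
    [0, 0.015, 0]
  ],
  "claw": [0, 0, 0, 0, 0, 0, 0, 0]
}}

```text
time: 15.7
position: [0.4492, 0.1978, 0.2236]
eef_rot: [[-0.975, -0.001, 0.223], [-0.223, -0.0, -0.975], [0.001, -1.0, 0.0]]
force: [-0.1, 0.0, -2.3]
width: 0.0107
```

Call:
{"name": "move_arm", "arguments": {
  "rotation": [
    [0, 0, 0],
    [0, 0, 0],
    [0, 0, 0],
    [0, 0, 0],
    [0, 0, 0],
    [0, 0, 0],
    [0, 0, 0],
    [0, 0, 0]
  ],
  "xyz": [
    [0, 0, 0],
    [0, 0, 0],
    [0, 0, 0],
    [0, 0, 0],
    [0, 0, 0],
    [0, 0, 0],
    [0, 0, 0],
    [0, 0, 0]
  ],
  "claw": [0, 0, 0, 0, 0, 0, 0, 0]
}}

```text
time: 16.5
position: [0.4492, 0.1979, 0.224]
eef_rot: [[-0.975, -0.0, 0.223], [-0.223, -0.0, -0.975], [0.0, -1.0, -0.0]]
force: [-1.0, -0.5, -2.3]
width: 0.0104
```

```bash
python3 - <<'E'
from h import *
delta([.450,.200,.2241])
m=camera_model("wrist");np.save("m10.npy",m,allow_pickle=True)
w=camera("wrist");cv2.imwrite("pics/w10.png",w);a=camera("scene")
cv2.imwrite("pics/s10.png",cv2.resize(a[125:185,305:425],None,fx=6,fy=6,interpolation=cv2.INTER_CUBIC))
E
```

```text
pos [0.4492 0.1979 0.224 ] yaw -77.1 t 16.5 w 0.0104 F [-1.  -0.5 -2.3]
shift units [-0.016 -0.001 -0.025]
```

View pics/w10.png

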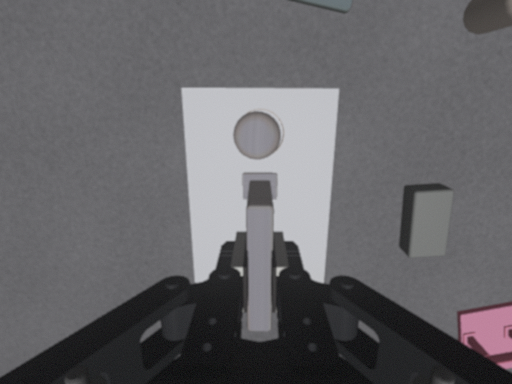

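View pics/s10.png

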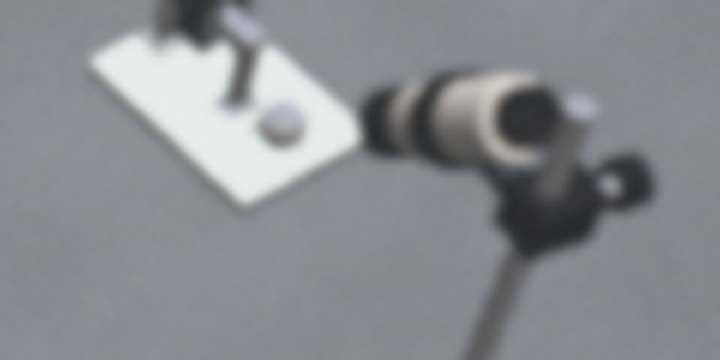

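```bash
python3 - <<'E'
from h import *
m=np.load("m10.npy",allow_pickle=True).item();s=observe()
z=s["position"][2]-.0341
print(onz("wrist",257,135.5,z,m),onz("scene",305+281/6,125+125/6,z),tri(ray("wrist",257,135.5,m),ray("scene",305+281/6,125+125/6)), s["qd"].round(4).max())
th=np.radians(1.5);x=np.array([np.cos(th),np.sin(th),0]);v=np.array([.5055,.212,.19]);M=camera_model("scene")
pts=np.array([v,v+.064*x+[0,0,.064],v+.145*x+[0,0,.145],v+.164*x+[0,0,.17]])
p=cv2.projectPoints(pts,M["rvec"],M["tvec"],np.array([[M["fx"],0,M["cx"]],[0,M["fy"],M["cy"]],[0,0,1]]),None)[0][:,0]
print(((p-[305,125])*6).round(0))
E
```

```text
[0.5042713  0.2124701  0.18995132] [0.50735258 0.2106149  0.18995132] (array([0.50416025, 0.21271468, 0.18630389]), np.float64(0.0009005105699680469)) 0.0014
[[282. 122.]
 [381. 117.]
 [534. 110.]
 [579.  97.]]
```

```bash
python3 -c "
from plant import *
print(job_done())"
```

```text
the job is handed in; nothing more can be done
None
```

I loosened the clamp knob about 79° counter-clockwise and slid the stop back about 37 mm. I then lifted the tray by its handle and carried it to the microscope in slow ramps. The job was handed in at about 17 s with the gripper still holding the tray level and at rest; no verdict came back.

- **Ball position:** the ball measures (0.504–0.507, 0.211–0.213, 0.186–0.190) m. My estimate of the viewing point is (0.506, 0.212, 0.190) m, so the ball is within about 4 mm of it.
- **Ball in pocket:** during the carry the ball rolled to one side of the pocket. It was still in the pocket in every wrist picture, including the last.
- **Disagreement in the checks:** projecting my estimate of the lens and barrel back into the scene picture put them about 1–1.5 pixels (roughly 5 mm) from where they appear. Together with the ball error, that is still inside the 20 mm tolerance.
- **Forces and other objects:** the arm registered no sign of touching the microscope, and its path stayed clear of the bottle, the beaker and the slide box. I did not measure their positions again at the end.

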